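# Index the vise pallet and hold the splash guard open

## Task

Push the pallet with the vise along its rail (its red knob is there for that) until it clicks into the station under the clear splash guard. Only then lift the guard (it has an orange handle) to 50 degrees open and finish while still holding it there, steady in the gripper, so that a colleague can reach in to set the cutter; it falls shut if let go. Leave the loose tools, blanks, cup and bottle where they are.

Things in the scene. Friction and masses are not known exactly. Their poses are not given: they have to be found in the camera images.
- cell: Small milling cell, bolted down at any place and yaw. Origin on the table under the middle of its guarded part (y -120 to 120 mm); x away from the robot, y left along the rail, z up. Rear wall x = 105 to 119, 130 high; spindle housing behind it, 165 high, to x = 300. Rail at x = -10, from y = -105 to 435, 25 high; left of y = 120 the bed is under 35 high, but for the pallet
- pallet (a joint): Pallet with a blue vise, on the rail. Value in m: 0 at the loading end (left), grows towards the cell's -y; the station under the guard is at 0.200, the end stop at 0.225. At the station a spring ball drops into a notch: it pulls the pallet in from about 4 mm either side and takes about 10 N to leave; elsewhere sliding takes 1 to 2 N
- pallet_knob (a point): On the axis of the red knob on the pallet's tail, 80 mm above the table, 200 mm left (cell's +y) of the vise's middle. Knob upright and round, 28 mm diameter, 63 to 97 mm high, on a 16 mm stem; the tail's top below it is 43 mm high. Can be gripped from above or pushed; at the station it still stands about 80 mm left of the guard
- station_mark (a point): Fixed on the cell: where point pallet_knob is when the pallet sits in the station notch (cell frame -10, 200, 80 mm). A small green stripe is painted on the front edge of the bed at the same y
- guard (a joint): Clear splash guard with aluminium edges, hinged along the top of the rear wall. Value in rad: 0 closed (level), grows as its front edge goes up (0.873 = 50 degrees, limit 1.45). Its weight and a closing spring shut it when let go: lifting takes about 3 to 6 N at the handle
- guard_hinge (a point): Middle of the guard's hinge axis, which is parallel to the cell's y; cell frame (100, 0, 130) mm
- guard_handle (a point): Middle of the orange handle: round bar, 14 mm diameter, 130 long, parallel to the hinge, 235 from it, 65 in front of the guard's front edge (which has a 65 mm apron pointing down). Closed: cell frame (-135, 0, 130) mm. Free all round except two arms 60 mm either side of the middle. At guard value a the bar is 235 cos a in front of (cell's -x) and 235 sin a above the hinge
- wrench: loose steel wrench lying on the table along the front of the rail; leave alone
- screwdriver: loose green-handled screwdriver lying on the table to the right; leave alone
- oil_bottle: loose white bottle with black cap, 60 mm diameter, 170 mm tall, standing behind the rail; origin in the middle of its underside; leave alone
- cup: loose empty yellow cup, 76 mm diameter, 90 mm tall, standing behind the rail; origin in the middle of its underside; leave alone
- blank_a: loose aluminium block 50 x 35 x 25 mm on the table right of the cell; origin in the middle of its underside; leave alone
- blank_b: loose brass disc 40 mm diameter, 35 mm tall, on the table right of the cell; origin in the middle of its underside; leave alone

How it is judged:
By the outcome, as a careful person would: the job done as asked, in the order asked, and still so for the second after the job is handed in, while the arm keeps its last pose, push and grip.
It also fails if it takes over 56 s, if anything falls off the work surface, if the arm or the gripper's body presses on something with over 40 N, if the wrist force passes 120 N, or if a joint passes its speed limit or range.

## Robot

A 6-joint arm with a two-finger parallel gripper is mounted at the origin on the work surface. World frame = base frame: x ahead of the robot, y to its left, z up, the work surface at z = 0. Lengths are in m, angles in rad, forces in N, time in s.
With the tool pointing down it reaches from about 0.3 to 0.85 m from the base axis. Payload 4.2 kg.
Tool frame: the origin (TCP) lies between the finger pads; the fingertips stand 17 mm ahead of it and the grasp point (between the pads) lies 2 mm behind it (arm.finger_overhang is the distance from the TCP to the fingertips, in m); y points along the fingers, z is the direction in which the jaws open and shut, and the axes are right-handed (so a half turn about y gives the same grasp; the last joint's range is limited). The gripper opens to 91 mm and grips with 3 to 60 N. Pads are 32 mm wide; open, the fingers measure 118 mm over their backs; the gripper's body (76 mm by 178 mm) begins 60 mm behind the grasp point.
Start: joints at [-1.343, 0.32, 1.565, -0, 1.257, -0.02], TCP at [0.141, -0.557, 0.231] pointing down, gripper open.
Joint ranges: [-3.11, 3.11], [-0.84, 2.01], [0.21, 2.61], [-1.34, 4.49], [0.05, 2.63], [-2.56, 2.56]. Speed limits (rad/s): [2.57, 2.57, 3.14, 3.14, 3.14, 3.14].

## Interface

Orientations are given as a unit quaternion [x, y, z, w].
In Python, from rig import monitor, viewer, order, arm gives the robot as it stands.
- The arm moves only by the tool play_rows, never from a script. Its arguments are lists of equal length, an entry for each row: "grip": the finger opening in m, from 0 to 0.0912; "delta_pos": the shift along the world's x, y, z in m, a list of three; "dr": the turn, a rotation vector about the world's x, y, z in rad, a list of three. A call has 1 to 12 rows; each row shifts and turns the commanded pose from where the row before left it; what a row does not reach is not made up. A row lasts 1/8 s, in which the tool goes at most 62.5 mm and 10.7 degrees, less where a joint would pass 70% of its speed; a pose out of reach is approached as far as the arm can. A call with a gripper value outside its range is refused whole. The fingers move at their own pace and stop on an object; "newtons" is the grip in N (left out, the last holds). Time passes only in rows, so rows that do not move let the fingers close. It gives the time, the measured TCP pose, the force and the opening at its end, in the units of the state.
- monitor.read_state(): the state, without advancing time (a new reading comes with each control period).
- viewer.camera(name): name is "side" or "top"; returns the picture (384x512x3 uint8, red, green, blue); there is no depth.
- viewer.camera_model(name): a dict with "intrinsics" (3x3 intrinsics, pixels), "distortion" ([k1, k2, p1, p2, k3] as OpenCV has them; the pictures are not rectified), "world_from_camera" (4x4, takes a point from camera to world coordinates). Camera axes: x right, y down, z forward; pixel columns grow to the right and rows downward; lengths in m; the calibration is good to about 2 mm. A picture is of the moment at which its call begins. camera_model takes no time and is no camera call.
- order.close_job(): hands the job in, once; it reports no verdict.
Trained networks look in the newest picture that a camera, given by its name, has taken for a name from the list of things; names that differ only in an ending like _2 or _b are one class to them, and where a whole thing is asked for, a point or a joint stands for the part that bears it (a point fixed in the world has none). Each returns a list of dicts, best first, with "p" (0 to 1); they miss things now and then, are a little off and sometimes report something else, mostly with a low value. They report only what shows in the picture. A call takes as long as a camera call.
- viewer.recognise(camera, query): "at" ([column, row] in pixels, amid what is visible of it).
- viewer.tip_of(camera, query): "at" ([column, row] in pixels: a listed point, or the origin of a listed thing).
The state is a dict: "time": time; "joint_pos": joint angles; "qd": joint speeds; "joint_torque": joint torques, N m; "ee_pos": TCP position; "orientation": TCP orientation; "ft_force": force on the tool from outside, world axes, zero at the start; "ft_torque": the same for the moment, N m; "grip_width": finger opening in m.
Only numpy, scipy, OpenCV 4.12 (cv2) and the standard library are available. Lean on these libraries where they do the work, as an engineer would, in place of code of your own. Each camera call takes 0.05 s, during which the arm holds its last target.

## Working session

There is one attempt and no reset: what is moved stays moved. The work goes in short steps, Python scripts to look and compute and a tool call to move; the robot and the scene stay as the last step left them, time stands still between calls to the robot, and variables do not carry over. Pictures are saved under pics/ and viewed, and the job is handed in when it is done.

Besides the shell and the picture viewer there is one more tool, called after "Emit:" by a JSON object that holds its "api" and its "payload", one argument or row to a line. play_rows: Moves the arm, as the interface text tells. Its arguments: {"type":"object","properties":{"grip":{"type":"array"},"delta_pos":{"type":"array"},"dr":{"type":"array"},"newtons":{"type":"number"}},"required":["grip","delta_pos","dr"]}

```bash
mkdir -p pics
cat > h.py <<'E'
import numpy as np, cv2
from rig import monitor, viewer, order, arm
def proj(n,P):
    m=viewer.camera_model(n);T=np.linalg.inv(m["world_from_camera"])
    r,_=cv2.Rodrigues(T[:3,:3]);return cv2.projectPoints(np.array(P,float).reshape(-1,3),r,T[:3,3],np.array(m["intrinsics"]),np.array(m["distortion"]))[0].reshape(-1,2)
def ray(n,px):
    m=viewer.camera_model(n);W=np.array(m["world_from_camera"])
    u=cv2.undistortPoints(np.array(px,float).reshape(1,1,2),np.array(m["intrinsics"]),np.array(m["distortion"])).ravel()
    return W[:3,3],W[:3,:3]@np.array([u[0],u[1],1])
def atz(n,px,z):
    o,d=ray(n,px);return o+d*(z-o[2])/d[2]
E
python3 - <<'E'
from h import *
for n in("side","top"):
    im=viewer.camera(n);cv2.imwrite(f"pics/{n}0.png",im[...,::-1])
    for q,z in(("pallet_knob",.08),("guard_handle",.13),("guard_hinge",.13),("station_mark",.08),("cell",0),("oil_bottle",0),("cup",0)):
        for r in viewer.tip_of(n,q)[:2]: print(n,q,np.round(r["at"],1),round(r["p"],2),atz(n,r["at"],z).round(3))
    print(np.array(viewer.camera_model(n)["world_from_camera"]).round(2))
s=monitor.read_state();print(s)
E
```

```text
side pallet_knob [245.1 151.9] 0.64 [0.619 0.212 0.08 ]
side guard_handle [211.5 205. ] 0.69 [ 0.477 -0.127  0.13 ]
side guard_hinge [316.8 192.8] 0.59 [ 0.713 -0.135  0.13 ]
side station_mark [249.4 175.5] 0.96 [0.601 0.07  0.08 ]
side cell [273.3 244.2] 0.63 [ 0.614 -0.13   0.   ]
side cup [295.8 173.2] 0.61 [0.769 0.191 0.   ]
[[ 0.97 -0.13  0.19  0.4 ]
 [-0.23 -0.51  0.83 -0.92]
 [-0.01 -0.85 -0.52  0.64]
 [ 0.    0.    0.    1.  ]]
top pallet_knob [162.1 186.5] 0.7 [0.639 0.223 0.08 ]
top guard_handle [271.1 237.6] 0.83 [ 0.479 -0.113  0.13 ]
top guard_hinge [275.9 156.7] 0.88 [ 0.718 -0.131  0.13 ]
top station_mark [210.9 193.8] 0.58 [0.614 0.07  0.08 ]
top cell [272.4 196. ] 0.9 [ 0.611 -0.123  0.   ]
top cell [273.9 234.1] 0.25 [ 0.487 -0.126  0.   ]
top oil_bottle [218.6 142.5] 0.92 [0.794 0.054 0.   ]
top cup [177.5 149.8] 0.65 [0.771 0.193 0.   ]
[[-0.01 -1.    0.1   0.51]
 [-1.    0.01  0.02 -0.08]
 [-0.02 -0.1  -1.    1.22]
 [ 0.    0.    0.    1.  ]]
{'time': 0.8, 'joint_pos': array([-1.34298723e+00,  3.19518362e-01,  1.56446277e+00,  1.96654756e-05,
        1.25741420e+00, -2.00208347e-02]), 'qd': array([ 0.00058311, -0.0023861 , -0.00223302, -0.00119123, -0.00077018,
       -0.0007281 ]), 'joint_torque': array([ 1.98830028e-03, -4.12302411e+01, -2.32221580e+01,  7.29536964e-02,
        3.74955358e-02, -1.82414067e-05]), 'ee_pos': array([ 0.14104737, -0.5574528 ,  0.23103736]), 'orientation': array([ 0.08738111, -0.7016165 ,  0.7017539 , -0.08740873]), 'ft_force': array([ 0.1355843 ,  0.35632983, -0.96947477]), 'ft_torque': array([-0.00709019,  0.05257241, -0.00216096]), 'grip_width': 0.09121534594811985}
```

View pics/side0.png

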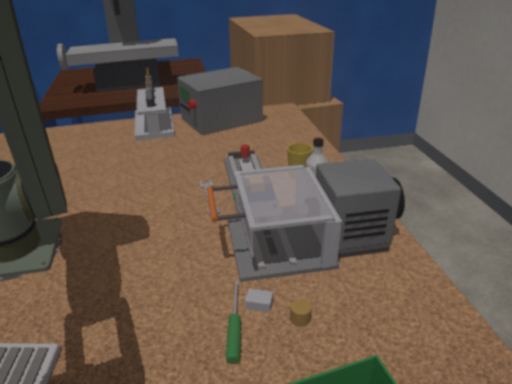

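View pics/top0.png

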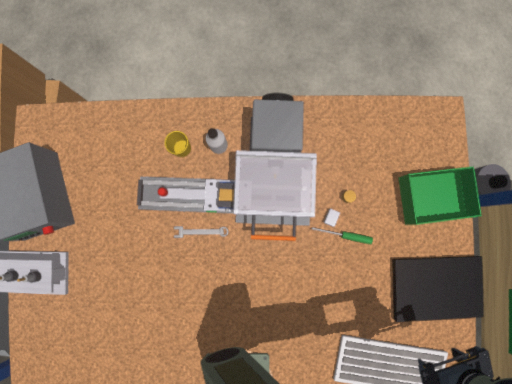

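Run:
```python
import cv2
a=cv2.imread("pics/top0.png")[130:260,125:330];cv2.imwrite("pics/topc.png",cv2.resize(a,None,fx=3.8,fy=3.8,interpolation=cv2.INTER_CUBIC))
a=cv2.imread("pics/side0.png")[130:280,190:400];cv2.imwrite("pics/sidec.png",cv2.resize(a,None,fx=3.8,fy=3.8,interpolation=cv2.INTER_CUBIC))
import numpy as np
for n in("top","side"):
    im=cv2.imread(f"pics/{n}0.png");h=cv2.cvtColor(im,cv2.COLOR_BGR2HSV)
    for nm,lo,hi in(("red",0,4),("red2",174,180),("or",5,12)):
        m=cv2.inRange(h,(lo,170,110),(hi,255,255))
        c,l,s,ce=cv2.connectedComponentsWithStats(m)
        for i in range(1,c):
            if s[i,4]>12: print(n,nm,s[i],ce[i].round(1))
```

```text
top red [158 188   9   7  49] [162.  191.2]
top red [ 43 226  10   8  64] [ 47.5 229.6]
top or [251 235  45   6 180] [273.  237.4]
side red [190 101   5   4  18] [192.  102.5]
side red [242 145   6   5  24] [244.5 147.3]
side or [209 188   7  33  96] [211.8 204.2]
```

View pics/topc.png

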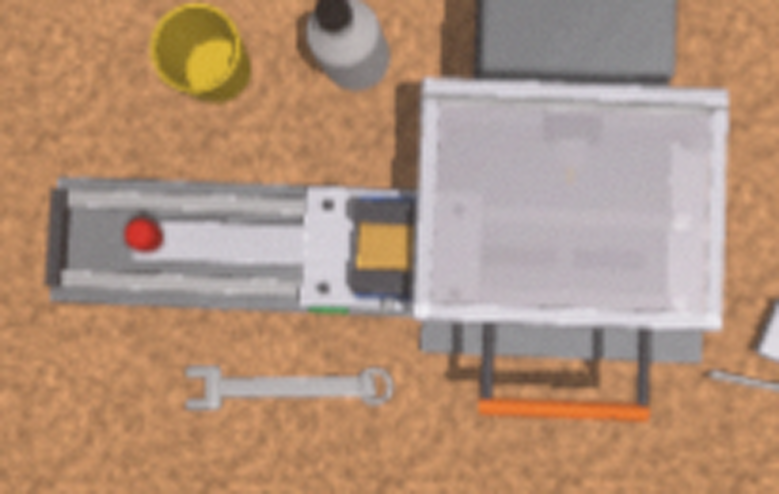

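View pics/sidec.png

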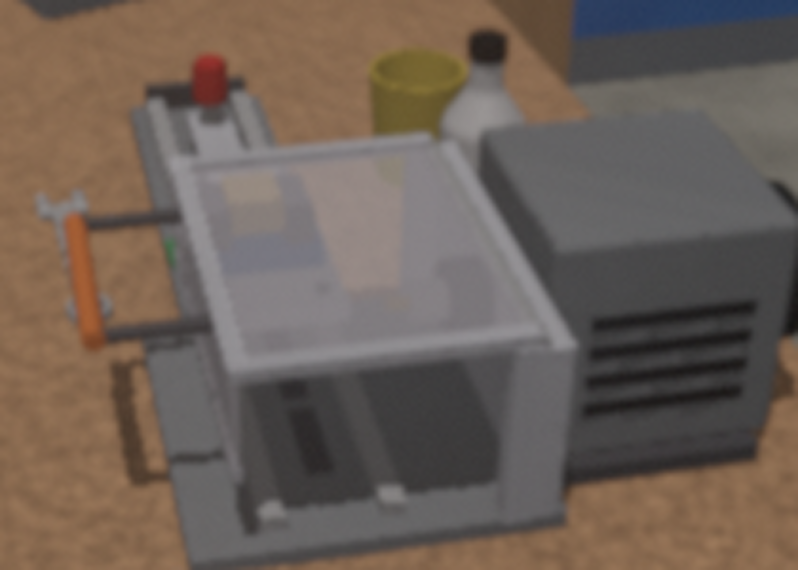

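```bash
cat > fit.py <<'E'
from h import *
from scipy.optimize import least_squares
def W(p,P):
    c,s=np.cos(p[2]),np.sin(p[2]);P=np.array(P,float)
    return np.c_[p[0]+c*P[:,0]-s*P[:,1],p[1]+s*P[:,0]+c*P[:,1],P[:,2]]
if __name__=="__main__":
    def pts(p): return [(-.135,0,.130),(.1,0,.13),(-.01,.4-p[3],.085),(-.135,.065,.13),(-.135,-.065,.13)]
    ob={"top":[(273,237.4),(275.9,156.7),(162.3,191.2),(251,237),(296,238.8)],"side":[(211.6,204.5),(316.8,192.8),(245.0,151.7),(209.3,187.5),(214.2,220.5)]}
    def f(p):
        r=[]
        for n in ob: r.append((proj(n,W(p,pts(p)))-ob[n]).ravel())
        return np.concatenate(r)
    s=least_squares(f,[.61,-.125,-.03,0],loss="soft_l1");p=s.x
    print(p.round(4),s.fun.reshape(-1,2).round(1))
    np.save("p.npy",p)
    for k,P in dict(knob=(-.01,.4-p[3],.08),mark=(-.01,.2,.08),handle=(-.135,0,.13),hinge=(.1,0,.13)).items(): print(k,W(p,[P])[0].round(4))
    for n,b in(("top",(125,130,205,130)),("side",(190,130,210,150))):
        im=cv2.imread(f"pics/{n}0.png")[b[1]:b[1]+b[3],b[0]:b[0]+b[2]];im=cv2.resize(im,None,fx=3.8,fy=3.8,interpolation=cv2.INTER_CUBIC)
        E=pts(p)+[(-.01,.2,.08),(.1,.12,.13),(.1,-.12,.13),(-.07,.12,.13),(-.07,-.12,.13),(-.01,.435,.025)]
        for q in proj(n,W(p,E)): cv2.circle(im,tuple(int(v) for v in ((q-b[:2]+.5)*3.8)),4,(255,0,255),1)
        cv2.imwrite(f"pics/{n}_fit.png",im)
E
python3 fit.py
```

```text
[ 0.6132 -0.1269 -0.0531  0.0537] [[ 0.5  0.5]
 [ 0.5  1.5]
 [ 0.4  0.6]
 [ 0.2 -0.1]
 [-0.2 -0.1]
 [ 0.3 -1.4]
 [-0.2 -0.6]
 [ 0.5 -2.5]
 [ 0.1  0.7]
 [ 0.4 -0.6]]
knob [0.6216 0.2194 0.08  ]
mark [0.6138 0.0733 0.08  ]
handle [ 0.4784 -0.1197  0.13  ]
hinge [ 0.7131 -0.1322  0.13  ]
```

```bash
python3 -c "
import cv2,numpy as np
a=cv2.imread('pics/top_fit.png');b=cv2.imread('pics/side_fit.png');w=800
b=cv2.resize(b,(int(b.shape[1]*.6),int(b.shape[0]*.6)));a=cv2.resize(a,None,fx=.5,fy=.5)
print(a.shape,b.shape)"
```

```text
(247, 390, 3) (342, 478, 3)
```

View pics/top_fit.png

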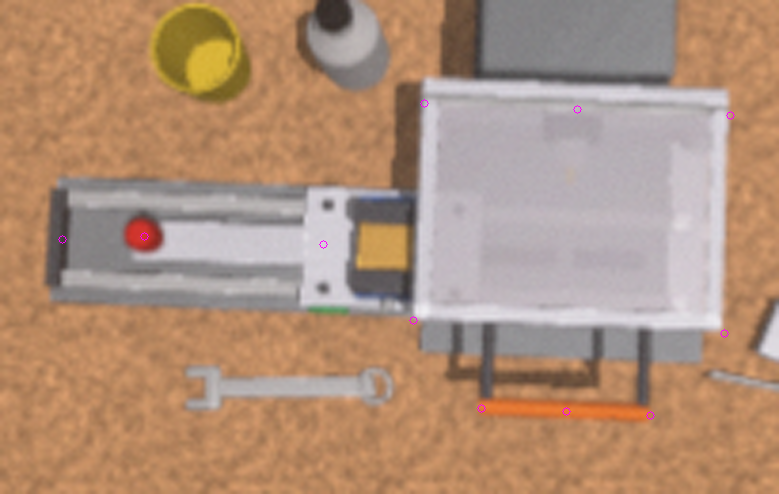

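View pics/side_fit.png

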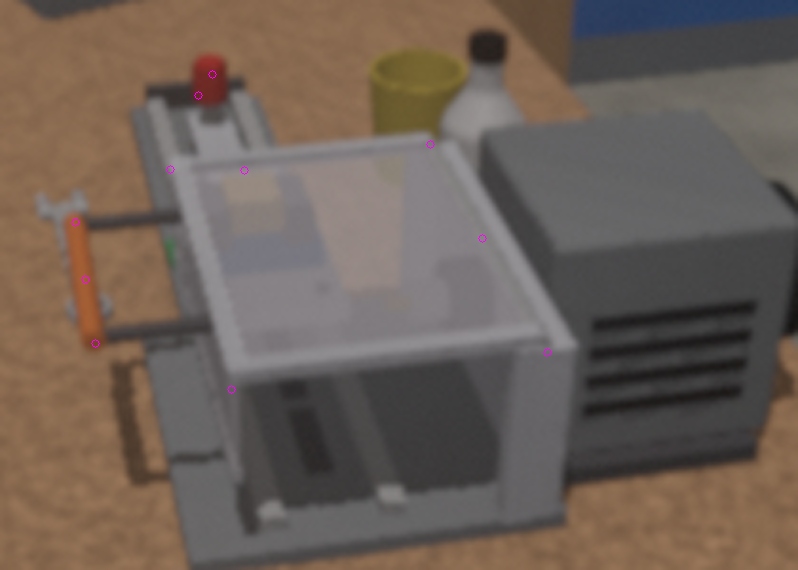

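Run:
```python
from fit import *
from scipy.spatial.transform import Rotation as R
print([a for a in dir(arm) if a[0]!='_'],[a for a in dir(monitor) if a[0]!='_'])
s=monitor.read_state();print(s["time"]);Rt=R.from_quat(s["orientation"]);print(Rt.as_matrix().round(3))
p=np.load("p.npy");a=p[2]
# desired: y down, z along +/- cell x
for sg in(1,-1):
    z=sg*np.array([np.cos(a),np.sin(a),0]);y=np.array([0,0,-1.]);x=np.cross(y,z)
    d=R.from_matrix(np.c_[x,y,z]);print(sg,(d*Rt.inv()).as_rotvec().round(3))
```

```text
['PlanningError', 'finger_overhang'] ['read_state']
0.8
[[-0.969  0.     0.245]
 [-0.245 -0.    -0.969]
 [-0.    -1.     0.   ]]
1 [0.   0.   1.27]
-1 [ 0.    -0.    -1.872]
```

Emit:
{"api": "play_rows", "payload": {
  "grip": [0.06, 0.06, 0.06, 0.06, 0.06, 0.06, 0.06, 0.06, 0.06, 0.06, 0.06, 0.06],
  "delta_pos": [
    [0.02, 0.032, 0.003],
    [0.02, 0.032, 0.003],
    [0.02, 0.032, 0.003],
    [0.02, 0.032, 0.003],
    [0.02, 0.032, 0.003],
    [0.02, 0.032, 0.003],
    [0.02, 0.032, 0.003],
    [0.02, 0.032, 0.003],
    [0.02, 0.032, 0.003],
    [0.02, 0.032, 0.003],
    [0.02, 0.032, 0.003],
    [0.02, 0.032, 0.003]
  ],
  "dr": [
    [0, 0, 0.053],
    [0, 0, 0.053],
    [0, 0, 0.053],
    [0, 0, 0.053],
    [0, 0, 0.053],
    [0, 0, 0.053],
    [0, 0, 0.053],
    [0, 0, 0.053],
    [0, 0, 0.053],
    [0, 0, 0.053],
    [0, 0, 0.053],
    [0, 0, 0.053]
  ],
  "newtons": 40
}}

```text
time: 2.3
ee_pos: [0.3816, -0.1723, 0.2673]
orientation: [0.303, -0.639, 0.639, -0.303]
ft_force: [0.6, -0.4, -0.9]
grip_width: 0.0601
```

Emit:
{"api": "play_rows", "payload": {
  "grip": [0.06, 0.06, 0.06, 0.06, 0.06, 0.06, 0.06, 0.06, 0.06, 0.06, 0.06, 0.06],
  "delta_pos": [
    [0.02, 0.033, 0],
    [0.02, 0.033, 0],
    [0.02, 0.033, 0],
    [0.02, 0.033, 0],
    [0.02, 0.033, 0],
    [0.02, 0.033, 0],
    [0.02, 0.033, 0],
    [0.02, 0.033, 0],
    [0.02, 0.033, 0],
    [0.02, 0.033, 0],
    [0.02, 0.033, 0],
    [0.021, 0.029, 0]
  ],
  "dr": [
    [0, 0, 0.053],
    [0, 0, 0.053],
    [0, 0, 0.053],
    [0, 0, 0.053],
    [0, 0, 0.053],
    [0, 0, 0.053],
    [0, 0, 0.053],
    [0, 0, 0.053],
    [0, 0, 0.053],
    [0, 0, 0.053],
    [0, 0, 0.053],
    [0, 0, 0.053]
  ]
}}

```text
time: 3.8
ee_pos: [0.6226, 0.2198, 0.2669]
orientation: [0.488, -0.512, 0.512, -0.488]
ft_force: [-0.6, 0.3, -0.4]
grip_width: 0.06
```

```bash
python3 - <<'E'
from fit import *
s=monitor.read_state();print(s["time"],s["joint_pos"].round(3),s["ee_pos"].round(4),s["grip_width"])
for n in("side","top"):
    im=viewer.camera(n);cv2.imwrite(f"pics/{n}1.png",im[...,::-1])
E
python3 -c "
import cv2,numpy as np
cv2.imwrite('pics/c1.png',np.hstack([cv2.resize(cv2.imread('pics/side1.png')[100:280,160:360],(400,360)),cv2.resize(cv2.imread('pics/top1.png')[110:290,110:310],(400,360))]))"
```

```text
3.8 [ 0.322  0.44   1.288 -0.     1.414  0.371] [0.6226 0.2198 0.2669] 0.06004988287528316
```

View pics/c1.png

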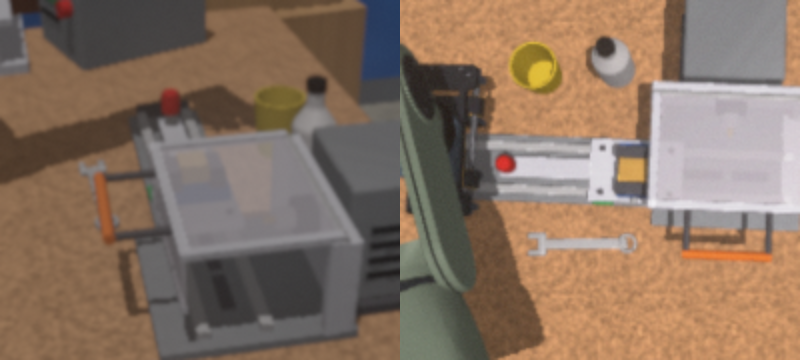

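Run:
```python
from fit import *
for z in(.25,.33,.42): print(((proj("top",[.6226,.2198,z])-[110,110])*2).round(0))
s=monitor.read_state();
```

```text
[[ 73. 151.]]
[[ 53. 144.]]
[[ 26. 135.]]
```

Emit:
{"api": "play_rows", "payload": {
  "grip": [0.06, 0.06, 0.06, 0.06, 0.06, 0.06, 0.06, 0.06, 0.0, 0.0, 0.0, 0.0],
  "delta_pos": [
    [-0.001, 0, -0.03],
    [0, 0, -0.03],
    [0, 0, -0.03],
    [0, 0, -0.03],
    [0, 0, -0.03],
    [0, 0, -0.02],
    [0, 0, -0.015],
    [0, 0, 0],
    [0, 0, 0],
    [0, 0, 0],
    [0, 0, 0],
    [0, 0, 0]
  ],
  "dr": [
    [0, 0, 0],
    [0, 0, 0],
    [0, 0, 0],
    [0, 0, 0],
    [0, 0, 0],
    [0, 0, 0],
    [0, 0, 0],
    [0, 0, 0],
    [0, 0, 0],
    [0, 0, 0],
    [0, 0, 0],
    [0, 0, 0]
  ],
  "newtons": 25
}}

```text
time: 5.4
ee_pos: [0.6217, 0.2186, 0.0825]
orientation: [0.487, -0.512, 0.513, -0.488]
ft_force: [1.4, -0.6, 0.4]
grip_width: 0.0272
```

Run:
```python
from fit import *
s=monitor.read_state();print(s["time"],s["joint_pos"].round(3),s["ee_pos"].round(4),s["grip_width"],s["ft_force"].round(2))
for n in("side","top"):
    im=viewer.camera(n);cv2.imwrite(f"pics/{n}2.png",im[...,::-1])
p=np.load("p.npy");c,sn=np.cos(p[2]),np.sin(p[2]);d=s["ee_pos"][:2]-p[:2]
print("TCP in cell",c*d[0]+sn*d[1],-sn*d[0]+c*d[1])
cv2.imwrite('pics/c2.png',np.hstack([cv2.resize(cv2.imread('pics/side2.png')[100:280,160:360],(400,360)),cv2.resize(cv2.imread('pics/top2.png')[110:290,110:310],(400,360))]))
```

```text
5.4 [ 0.321  0.563  1.558 -0.     1.019  0.372] [0.6217 0.2186 0.0825] 0.02716239931676589 [ 1.39 -0.6   0.45]
TCP in cell -0.00983967192697458 0.3455123454338029
```

View pics/c2.png

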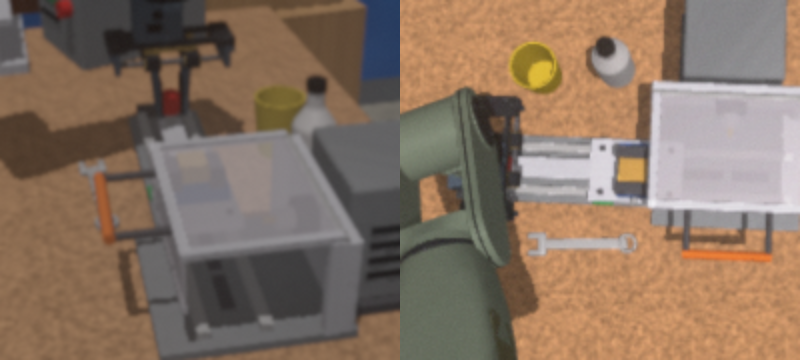

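Emit:
{"api": "play_rows", "payload": {
  "grip": [0, 0, 0, 0, 0, 0, 0, 0, 0, 0],
  "delta_pos": [
    [-0.0005, -0.01, 0],
    [-0.001, -0.018, 0],
    [-0.001, -0.018, 0],
    [-0.001, -0.018, 0],
    [-0.001, -0.018, 0],
    [-0.001, -0.018, 0],
    [-0.001, -0.018, 0],
    [-0.0005, -0.012, 0],
    [-0.0003, -0.005, 0],
    [0, 0, 0]
  ],
  "dr": [
    [0, 0, 0],
    [0, 0, 0],
    [0, 0, 0],
    [0, 0, 0],
    [0, 0, 0],
    [0, 0, 0],
    [0, 0, 0],
    [0, 0, 0],
    [0, 0, 0],
    [0, 0, 0]
  ]
}}

```text
time: 6.75
ee_pos: [0.6147, 0.0835, 0.0825]
orientation: [0.486, -0.512, 0.513, -0.488]
ft_force: [3.1, 0.8, 1.9]
grip_width: 0.0272
```

Emit:
{"api": "play_rows", "payload": {
  "grip": [0, 0],
  "delta_pos": [
    [-0.0001, -0.002, 0],
    [0, 0, 0]
  ],
  "dr": [
    [0, 0, 0],
    [0, 0, 0]
  ]
}}

```text
time: 7.0
ee_pos: [0.6146, 0.0825, 0.0825]
orientation: [0.486, -0.512, 0.513, -0.488]
ft_force: [3.3, 4.6, 1.7]
grip_width: 0.0271
```

Emit:
{"api": "play_rows", "payload": {
  "grip": [0, 0],
  "delta_pos": [
    [-0.0001, -0.002, 0],
    [0, 0, 0]
  ],
  "dr": [
    [0, 0, 0],
    [0, 0, 0]
  ]
}}

```text
time: 7.25
ee_pos: [0.6145, 0.0805, 0.0825]
orientation: [0.486, -0.512, 0.513, -0.488]
ft_force: [2.5, 3.6, 2.0]
grip_width: 0.0273
```

Emit:
{"api": "play_rows", "payload": {
  "grip": [0, 0],
  "delta_pos": [
    [-0.0001, -0.002, 0],
    [0, 0, 0]
  ],
  "dr": [
    [0, 0, 0],
    [0, 0, 0]
  ]
}}

```text
time: 7.5
ee_pos: [0.6144, 0.0776, 0.0825]
orientation: [0.487, -0.512, 0.513, -0.488]
ft_force: [3.4, 1.8, 2.1]
grip_width: 0.0275
```

Emit:
{"api": "play_rows", "payload": {
  "grip": [0, 0],
  "delta_pos": [
    [-0.0001, -0.002, 0],
    [0, 0, 0]
  ],
  "dr": [
    [0, 0, 0],
    [0, 0, 0]
  ]
}}

```text
time: 7.75
ee_pos: [0.6142, 0.0744, 0.0825]
orientation: [0.487, -0.511, 0.513, -0.487]
ft_force: [5.2, -3.1, 4.5]
grip_width: 0.0271
```

Emit:
{"api": "play_rows", "payload": {
  "grip": [0, 0],
  "delta_pos": [
    [0.0005, -0.0015, 0],
    [0, 0, 0]
  ],
  "dr": [
    [0, 0, 0],
    [0, 0, 0]
  ]
}}

```text
time: 8.0
ee_pos: [0.6141, 0.0728, 0.0825]
orientation: [0.487, -0.512, 0.513, -0.487]
ft_force: [3.5, -4.2, 5.1]
grip_width: 0.027
```

Emit:
{"api": "play_rows", "payload": {
  "grip": [0, 0],
  "delta_pos": [
    [0.0005, -0.0015, 0],
    [0, 0, 0]
  ],
  "dr": [
    [0, 0, 0],
    [0, 0, 0]
  ]
}}

```text
time: 8.25
ee_pos: [0.6141, 0.0724, 0.0825]
orientation: [-0.487, 0.513, -0.513, 0.487]
ft_force: [2.4, 0.1, 6.2]
grip_width: 0.0271
```

Emit:
{"api": "play_rows", "payload": {
  "grip": [0.05, 0.05, 0.05, 0.05, 0.05, 0.05, 0.05, 0.05, 0.05],
  "delta_pos": [
    [0, 0, 0],
    [0, 0, 0],
    [0, 0, 0],
    [0, 0, 0.02],
    [0, 0, 0.04],
    [0, 0, 0.04],
    [0, 0, 0.04],
    [0, 0, 0.04],
    [0, 0, 0.04]
  ],
  "dr": [
    [0, 0, 0],
    [0, 0, 0],
    [0, 0, 0],
    [0, 0, 0],
    [0, 0, 0],
    [0, 0, 0],
    [0, 0, 0],
    [0, 0, 0],
    [0, 0, 0]
  ]
}}

```text
time: 9.38
ee_pos: [0.6137, 0.0725, 0.3028]
orientation: [-0.488, 0.513, -0.512, 0.487]
ft_force: [-0.3, -0.7, 0.1]
grip_width: 0.0499
```

Run:
```python
from fit import *
s=monitor.read_state();print(s["time"],s["joint_pos"].round(3),s["ee_pos"].round(4),s["grip_width"],s["ft_force"].round(2))
p=np.load("p.npy")
for n in("side","top"):
    im=viewer.camera(n);cv2.imwrite(f"pics/{n}3.png",im[...,::-1])
    print(n,proj(n,W(p,[(-.01,.2,.08),(-.01,.2,.085)])).round(1))
    for r in viewer.tip_of(n,"pallet_knob")[:1]: print(r, atz(n,r["at"],.08).round(4))
    h=cv2.cvtColor(im,cv2.COLOR_RGB2HSV);m=cv2.inRange(h,(0,170,80),(4,255,255))
    c,l,st,ce=cv2.connectedComponentsWithStats(m)
    for i in range(1,c):
        if st[i,4]>8: print(st[i],ce[i].round(1),atz(n,ce[i],.085).round(4))
cv2.imwrite('pics/c3.png',np.hstack([cv2.resize(cv2.imread('pics/side3.png')[100:280,160:360],(400,360)),cv2.resize(cv2.imread('pics/top3.png')[110:290,110:310],(400,360))]))
```

```text
9.375 [ 0.099  0.357  1.329 -0.     1.456  0.15 ] [0.6137 0.0725 0.3028] 0.04987071234142075 [-0.27 -0.66  0.13]
side [[253.8 174.3]
 [253.8 172.6]]
{'at': [254.0, 174.8], 'p': 0.61} [0.6136 0.0705 0.08  ]
[189 101   6   7  35] [191.7 103.6] [0.5071 0.6581 0.085 ]
top [[209.7 193.9]
 [209.4 193.7]]
{'at': [210.4, 189.2], 'p': 0.85} [0.6283 0.0711 0.08  ]
[207 190   6   7  32] [209.6 192.7] [0.6169 0.073  0.085 ]
[ 43 226  10   8  65] [ 47.5 229.6] [0.5055 0.5962 0.085 ]
```

View pics/c3.png

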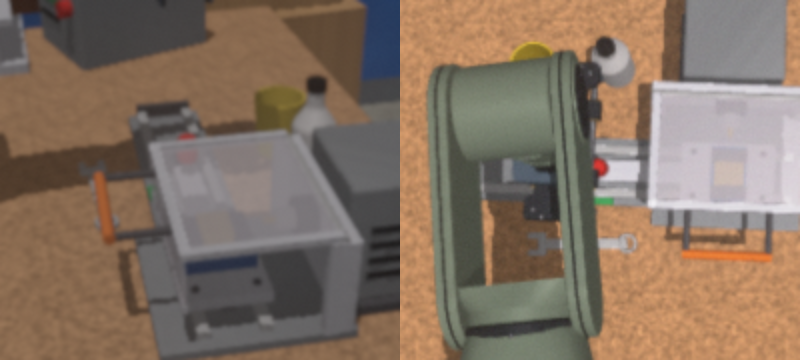

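```bash
cat > kin.py <<'E'
import numpy as np
from scipy.optimize import least_squares
D=[(.3195,1.5645,1.2574,np.hypot(.14105,-.55745),.23104),(.440,1.288,1.414,np.hypot(.6226,.2198),.2669),(.563,1.558,1.019,np.hypot(.6217,.2186),.0825),(.357,1.329,1.456,np.hypot(.6137,.0725),.3028)]
def f(p):
    a,L2,L3,b,h=p;o=[]
    for q2,q3,q5,r,z in D:
        o+=[a+L2*np.sin(q2)+L3*np.sin(q2+q3)+b*np.cos(q2+q3)-r, h+L2*np.cos(q2)+L3*np.cos(q2+q3)-b*np.sin(q2+q3)-z]
    return o
s=least_squares(f,[0,.4,.4,0,.1]);print(s.x.round(4),np.round(s.fun,4))
E
python3 kin.py
```

```text
[ 3.000e-04  5.935e-01  4.159e-01  2.400e-02 -1.814e-01] [-0.     -0.     -0.0001 -0.0002  0.      0.      0.0001  0.0002]
```

Emit:
{"api": "play_rows", "payload": {
  "grip": [0.05, 0.05, 0.05, 0.05, 0.05, 0.05, 0.05, 0.05, 0.05, 0.05, 0.05, 0.05],
  "delta_pos": [
    [-0.015, -0.016, -0.005],
    [-0.015, -0.016, -0.005],
    [-0.015, -0.016, -0.005],
    [-0.015, -0.016, -0.005],
    [-0.015, -0.016, -0.005],
    [-0.015, -0.016, -0.005],
    [-0.015, -0.016, -0.005],
    [-0.015, -0.016, -0.005],
    [-0.015, -0.016, -0.01],
    [-0.015, -0.016, -0.01],
    [-0.015, -0.016, -0.01],
    [-0.004, -0.015, -0.01]
  ],
  "dr": [
    [-0.0016, -0.029, 0],
    [-0.0016, -0.029, 0],
    [-0.0016, -0.029, 0],
    [-0.0016, -0.029, 0],
    [-0.0016, -0.029, 0],
    [-0.0016, -0.029, 0],
    [-0.0016, -0.029, 0],
    [-0.0016, -0.029, 0],
    [-0.0016, -0.029, 0],
    [-0.0016, -0.029, 0],
    [-0.0016, -0.029, 0],
    [-0.0016, -0.029, 0]
  ],
  "newtons": 30
}}

```text
time: 11.08
ee_pos: [0.4429, -0.1183, 0.2195]
orientation: [0.396, -0.417, 0.593, -0.563]
ft_force: [-1.1, 0.8, 0.5]
grip_width: 0.05
```

Run:
```python
from fit import *
from scipy.spatial.transform import Rotation as R
s=monitor.read_state();print(s["time"],s["joint_pos"].round(3),s["ee_pos"].round(4),s["ft_force"].round(2))
print(R.from_quat(s["orientation"]).as_matrix().round(3))
for n in("side","top"):
    im=viewer.camera(n);cv2.imwrite(f"pics/{n}4.png",im[...,::-1])
    for r in viewer.tip_of(n,"guard_handle")[:1]: print(r, atz(n,r["at"],.13).round(4))
cv2.imwrite('pics/c4.png',np.hstack([cv2.resize(cv2.imread('pics/side4.png')[100:280,160:360],(400,360)),cv2.resize(cv2.imread('pics/top4.png')[110:290,160:360],(400,360))]))
```

```text
11.075 [-0.357 -0.01   2.055  0.146  0.772 -0.393] [ 0.4429 -0.1183  0.2195] [-1.06  0.75  0.49]
[[-0.051  0.338  0.94 ]
 [-0.999 -0.018 -0.048]
 [ 0.    -0.941  0.338]]
{'at': [209.4, 204.0], 'p': 0.78} [ 0.4727 -0.1218  0.13  ]
```

View pics/c4.png

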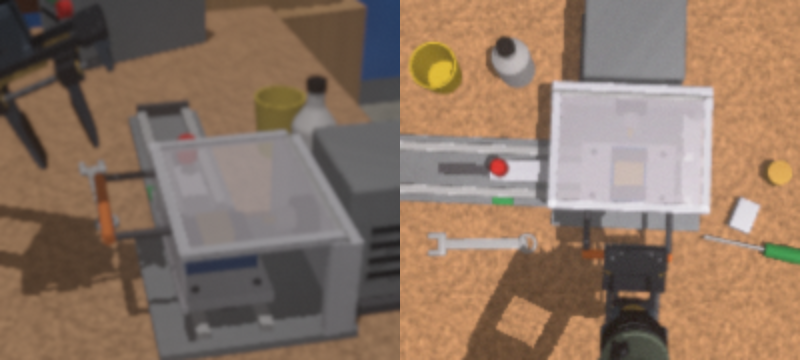

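Emit:
{"api": "play_rows", "payload": {
  "grip": [0.05, 0.05, 0.05, 0.05, 0.05, 0.05, 0.05, 0.0, 0.0, 0.0, 0.0],
  "delta_pos": [
    [0.006, 0, -0.016],
    [0.006, 0, -0.016],
    [0.006, 0, -0.016],
    [0.006, 0, -0.016],
    [0.006, 0, -0.016],
    [0.006, -0.001, -0.011],
    [0, 0, 0],
    [0, 0, 0],
    [0, 0, 0],
    [0, 0, 0],
    [0, 0, 0]
  ],
  "dr": [
    [0, 0, 0],
    [0, 0, 0],
    [0, 0, 0],
    [0, 0, 0],
    [0, 0, 0],
    [0, 0, 0],
    [0, 0, 0],
    [0, 0, 0],
    [0, 0, 0],
    [0, 0, 0],
    [0, 0, 0]
  ],
  "newtons": 30
}}

```text
time: 12.65
ee_pos: [0.4786, -0.1192, 0.1299]
orientation: [0.398, -0.417, 0.592, -0.563]
ft_force: [-1.4, -4.1, -1.0]
grip_width: 0.0132
```

Run:
```python
from fit import *
s=monitor.read_state();print(s["time"],s["joint_pos"].round(3),s["ee_pos"].round(4),s["ft_force"].round(2),s["grip_width"])
for n in("side","top"):
    im=viewer.camera(n);cv2.imwrite(f"pics/{n}5.png",im[...,::-1])
cv2.imwrite('pics/c5.png',np.hstack([cv2.resize(cv2.imread('pics/side5.png')[100:280,160:360],(400,360)),cv2.resize(cv2.imread('pics/top5.png')[110:290,160:360],(400,360))]))
```

```text
12.65 [-0.326  0.157  2.137  0.182  0.524 -0.419] [ 0.4786 -0.1192  0.1299] [-1.38 -4.12 -0.99] 0.013188989461101253
```

View pics/c5.png

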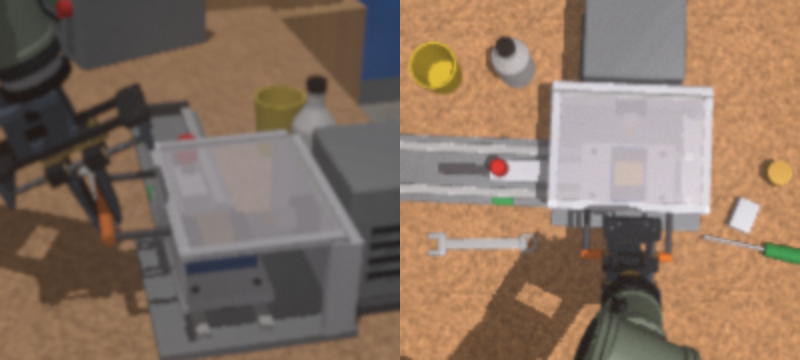

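Run:
```python
from fit import *
p=np.load("p.npy");xc=np.array([np.cos(p[2]),np.sin(p[2])])
A=np.radians(np.r_[np.arange(0,12,2),np.arange(12.5,50.1,2.5)])
T=[]
for a in A:
    t=np.radians(20)-a*.8
    X=-.235*np.cos(a)+.002*np.sin(t);Z=.235*np.sin(a)-.002*np.cos(t);T.append([X*xc[0],X*xc[1],Z])
d=np.diff(T,axis=0)
for a,x,t in zip(A[1:],d,np.diff(A)*.8):print(np.degrees(a),x.round(4).tolist(),(t*np.array([-np.sin(p[2]),np.cos(p[2])])).round(4))
```

```text
2.0 [0.0001, -0.0, 0.0082] [0.0015 0.0279]
4.0 [0.0004, -0.0, 0.0082] [0.0015 0.0279]
6.000000000000001 [0.0007, -0.0, 0.0082] [0.0015 0.0279]
8.0 [0.0009, -0.0001, 0.0081] [0.0015 0.0279]
10.0 [0.0012, -0.0001, 0.0081] [0.0015 0.0279]
12.5 [0.0019, -0.0001, 0.01] [0.0019 0.0349]
14.999999999999998 [0.0024, -0.0001, 0.0099] [0.0019 0.0349]
17.5 [0.0028, -0.0001, 0.0098] [0.0019 0.0349]
20.0 [0.0032, -0.0002, 0.0097] [0.0019 0.0349]
22.5 [0.0036, -0.0002, 0.0096] [0.0019 0.0349]
25.0 [0.0041, -0.0002, 0.0094] [0.0019 0.0349]
27.5 [0.0045, -0.0002, 0.0092] [0.0019 0.0349]
29.999999999999996 [0.0049, -0.0003, 0.009] [0.0019 0.0349]
32.5 [0.0052, -0.0003, 0.0088] [0.0019 0.0349]
35.0 [0.0056, -0.0003, 0.0085] [0.0019 0.0349]
37.5 [0.006, -0.0003, 0.0083] [0.0019 0.0349]
40.0 [0.0063, -0.0003, 0.008] [0.0019 0.0349]
42.5 [0.0067, -0.0004, 0.0077] [0.0019 0.0349]
45.0 [0.007, -0.0004, 0.0074] [0.0019 0.0349]
47.5 [0.0073, -0.0004, 0.0071] [0.0019 0.0349]
50.0 [0.0076, -0.0004, 0.0068] [0.0019 0.0349]
```

Emit:
{"api": "play_rows", "payload": {
  "grip": [0, 0, 0, 0, 0],
  "delta_pos": [
    [0, 0, 0.008],
    [0.0004, 0, 0.0082],
    [0.0007, 0, 0.0082],
    [0.0009, 0, 0.0081],
    [0.0012, 0, 0.0081]
  ],
  "dr": [
    [0.0015, 0.028, 0],
    [0.0015, 0.028, 0],
    [0.0015, 0.028, 0],
    [0.0015, 0.028, 0],
    [0.0015, 0.028, 0]
  ]
}}

```text
time: 13.38
ee_pos: [0.482, -0.1194, 0.1701]
orientation: [0.436, -0.458, 0.562, -0.533]
ft_force: [-1.9, -1.5, -5.1]
grip_width: 0.0132
```

Emit:
{"api": "play_rows", "payload": {
  "grip": [0, 0, 0, 0, 0, 0, 0, 0],
  "delta_pos": [
    [0.002, 0, 0.01],
    [0.0024, 0, 0.0099],
    [0.0028, 0, 0.0098],
    [0.0032, -0.0003, 0.0097],
    [0.0036, -0.0003, 0.0096],
    [0.0041, -0.0003, 0.0094],
    [0.0045, -0.0003, 0.0092],
    [0.0049, -0.0003, 0.009]
  ],
  "dr": [
    [0.002, 0.035, 0],
    [0.002, 0.035, 0],
    [0.002, 0.035, 0],
    [0.002, 0.035, 0],
    [0.002, 0.035, 0],
    [0.002, 0.035, 0],
    [0.002, 0.035, 0],
    [0.002, 0.035, 0]
  ]
}}

```text
time: 14.38
ee_pos: [0.5093, -0.1209, 0.247]
orientation: [-0.506, 0.533, -0.491, 0.467]
ft_force: [-3.1, -0.8, -4.2]
grip_width: 0.0134
```

Emit:
{"api": "play_rows", "payload": {
  "grip": [0, 0, 0, 0, 0, 0, 0, 0, 0, 0, 0],
  "delta_pos": [
    [0.0052, -0.0003, 0.0088],
    [0.0056, -0.0003, 0.0085],
    [0.006, -0.0003, 0.0083],
    [0.0063, -0.0003, 0.008],
    [0.0067, -0.0004, 0.0077],
    [0.007, -0.0004, 0.0074],
    [0.0073, -0.0004, 0.0071],
    [0.0076, -0.0004, 0.0068],
    [0, 0, 0],
    [0, 0, 0],
    [0, 0, 0]
  ],
  "dr": [
    [0.002, 0.035, 0],
    [0.002, 0.035, 0],
    [0.002, 0.035, 0],
    [0.002, 0.035, 0],
    [0.002, 0.035, 0],
    [0.002, 0.035, 0],
    [0.002, 0.035, 0],
    [0.002, 0.035, 0],
    [0, 0, 0],
    [0, 0, 0],
    [0, 0, 0]
  ]
}}

```text
time: 15.75
ee_pos: [0.5616, -0.1236, 0.3105]
orientation: [-0.565, 0.597, -0.412, 0.393]
ft_force: [-5.9, 0.4, -1.3]
grip_width: 0.0134
```

```bash
cat > chk.py <<'E'
from fit import *
from scipy.spatial.transform import Rotation as R
import sys
k=sys.argv[1]
s=monitor.read_state();print(s["time"],s["joint_pos"].round(3),s["ee_pos"].round(4),s["ft_force"].round(2),s["grip_width"])
p=np.load("p.npy");y=R.from_quat(s["orientation"]).as_matrix()[:,1]
b=s["ee_pos"]-.002*y; hx=W(p,[(.1,0,.13)])[0];xc=np.array([np.cos(p[2]),np.sin(p[2]),0])
d=b-hx;X=-d@xc;print("bar rel hinge",X,d[2],np.hypot(X,d[2]),"ang",np.degrees(np.arctan2(d[2],X)),"asin",np.degrees(np.arcsin(d[2]/.235)))
for n in("side","top"):
    im=viewer.camera(n);cv2.imwrite(f"pics/{n}{k}.png",im[...,::-1])
    a=np.radians(50)
    for r in viewer.tip_of(n,"guard_handle")[:1]: print(r)
    print(proj(n,W(p,[(.1-.235*np.cos(a),t,.13+.235*np.sin(a)) for t in(0,.065,-.065)])).round(1).tolist())
    for r in viewer.tip_of(n,"pallet_knob")[:1]: print(r)
cv2.imwrite(f'pics/c{k}.png',np.hstack([cv2.resize(cv2.imread(f'pics/side{k}.png')[60:280,160:360],(400,440)),cv2.resize(cv2.imread(f'pics/top{k}.png')[90:310,160:360],(400,440))]))
E
python3 chk.py 6
```

```text
15.75 [-0.208  0.477  1.17  -0.054  1.849 -0.162] [ 0.5616 -0.1236  0.3105] [-5.89  0.38 -1.29] 0.013357548733354976
bar rel hinge 0.15098580308061235 0.18232244615069015 0.23672386255354308 ang 50.37098959486005 asin 50.881269891867774
{'at': [249.3, 123.6], 'p': 0.91}
[[248.1, 122.1], [243.4, 110.7], [253.6, 135.0]]
{'at': [251.6, 175.9], 'p': 0.6}
{'at': [275.7, 156.6], 'p': 0.37}
[[277.4, 205.7], [250.8, 204.6], [303.9, 206.7]]
{'at': [211.5, 189.1], 'p': 0.62}
```

View pics/c6.png

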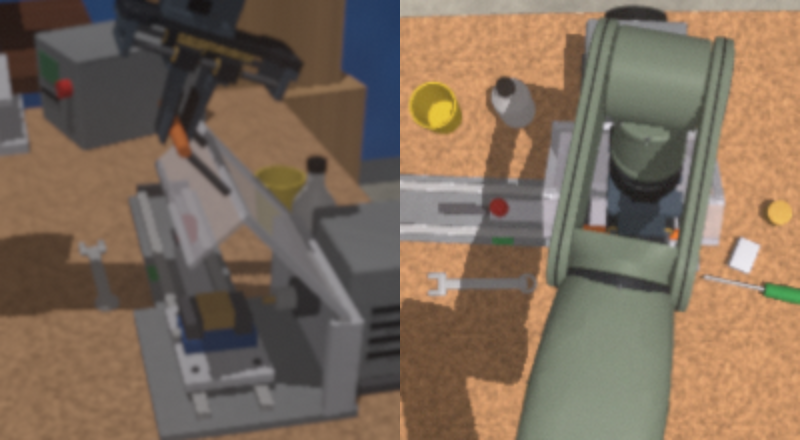

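Emit:
{"api": "play_rows", "payload": {
  "grip": [0, 0, 0, 0],
  "delta_pos": [
    [0, 0, 0],
    [0, 0, 0],
    [0, 0, 0],
    [0, 0, 0]
  ],
  "dr": [
    [0, 0, 0],
    [0, 0, 0],
    [0, 0, 0],
    [0, 0, 0]
  ]
}}

```text
time: 16.55
ee_pos: [0.5616, -0.1236, 0.3104]
orientation: [-0.565, 0.597, -0.412, 0.393]
ft_force: [-5.6, 0.3, -0.6]
grip_width: 0.0134
```

Run:
```python
from fit import *
p=np.load("p.npy")
s=monitor.read_state();print(s["ee_pos"].round(4),np.abs(s["qd"]).max(),s["grip_width"])
im=viewer.camera("top")
h=cv2.cvtColor(im,cv2.COLOR_RGB2HSV);m=cv2.inRange(h,(0,150,60),(4,255,255))
c,l,st,ce=cv2.connectedComponentsWithStats(m)
print([(st[i].tolist(),ce[i].round(1)) for i in range(1,c) if st[i,4]>12],proj("top",W(p,[(-.01,.2,.09)])))
```

```text
[ 0.5616 -0.1236  0.3104] 0.0007879127746733117 0.013402856960025904
[([205, 190, 8, 8, 48], array([208.7, 193.3])), ([43, 226, 10, 8, 68], array([ 47.5, 229.5]))] [[209.21756794 193.58459422]]
```

Everything is steady, the knob is on the station mark and the guard is at about 50°, so I'm handing it in.

```bash
python3 -c "
from rig import order
print(order.close_job())"
```

```text
the job is handed in; nothing more can be done
None
```

I pushed the pallet into the station by its red knob, then lifted the guard to about 50° and handed the job in while still holding it. The robot clock was about 16.6 s of the 56 s allowed.

- **Pallet:** I felt the click as the force along the rail. It rose to about +4.6 N, flipped to about −4.2 N as the notch pulled the pallet in, then dropped to about 0. After I released the knob, and again at the end, it was within about 1 pixel (roughly 3 mm) of the expected mark in the top picture.
- **Guard:** The handle is held with a 30 N grip at an opening of 13.4 mm. The arm was still at the end (joint speeds under 0.001 rad/s), and the wrist force was about 6 N.
- **Angle:** The estimates ran from 50.0° to 50.9°, depending on where I assumed the bar sits between the pads. The side camera put the handle within 2 pixels of the position expected at 50°.
- **Failed check:** The top camera's network reported the handle about 50 pixels off, with a low score of 0.37. The arm was covering the handle there, so I ignored that reading.
- **Loose items:** I did not touch the tools, blanks, cup or bottle, and they look unmoved in the pictures; I did not measure their positions.

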